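# Click the dry-bath timer dial round to its long mark and start the heater

### The job

Set the timer of the tube heater: its push-to-turn dial stands a few clicks short of the long mark on the scale, so press it gently down to its stop, turn it clockwise exactly as many clicks as it takes for the pointer to rest at the long mark, without going past that mark, and let the dial spring back up. Then press the round start key beside it fully down once and let go. Never push down on the dial with more than 17 N nor force it round while it is locked, press the key only after the dial is set, and leave everything else on the bench where it stands.

Things in the scene. Friction and masses are not known exactly. Their poses are not given: they have to be found in the camera images.
- heater: white tube heater, 220 (x) by 270 (y) by 75 mm high, fixed to the bench; origin at the centre of its underside, front faces its own -x, z up. On its lid: the dial (own x -45, y +58 mm) and the start key (own x -50, y -75 mm). Behind them, centred at own x +60, an aluminium block 70 by 230 mm with capped tubes up to 42 mm above the lid
- dial_axis (a point): point on the dial's axis at lid height; axes as the heater's. Black dial: round skirt 54 mm across, 10 mm thick, with an upright grip bar on it, 44 long, 16 wide, 34 mm tall, centred on the axis, lying along the pointer. At rest the skirt's top is 23 to 38 mm and the bar's top 57 to 72 mm above this point, different every time: find the height by touch
- dial_spring (a point): same point as dial_axis. Push-to-turn: while up, the dial is locked at its click; hold it down while turning. It unlocks only half a millimetre before its lower stop, which lies 3 to 11 mm below rest, different every time: feel for it. The spring resists with 2.5 to 6 N at first and 7 N when it unlocks; then the stop. Let go, it springs up and locks; between clicks it slips to the nearest
- dial (a joint): angle of the dial in rad, growing clockwise seen from above. One click is 24 degrees (0.4189 rad), with a click-stop of about 0.1 N m at each whole multiple. It starts at click 1, 2 or 3 and could turn up to click 8. The white-lined pointer end of the bar points, in the dial_axis frame, at 1.6755 rad minus this value, measured from +x towards +y (along +x at click 4)
- long_mark (a point): middle of the long black mark on the lid, 24 mm long and 4 mm wide, lying radially 33 to 57 mm from the dial's axis: click 6 (joint value 2.513). The other ticks, clicks 0 to 8, are 8 mm long
- dial_seat (a joint): how far the seat that is the dial's lower stop has been forced down, in m: 0 in normal use (rests within 0.3 mm of 0). It yields only when the dial is on its stop and pressed with over 9 N, by 0.07 mm per further N; 0.7 mm (about 19 N) is too much
- dial_lock (a joint): twist of the lock inside the dial, in rad: 0 in normal use. While the dial is up or only partly pressed it can turn 0.03 rad either way from its click; forced farther it twists this lock (25 N m per rad), and more than 0.06 rad (1.5 N m) either way counts as damage. A dial pressed to its stop turns without touching the lock
- start (a joint): travel of the start key in m: 0 is up, 0.006 is fully down; it springs back. Fully down takes about 5 N.
- start_top (a point): centre of the top face of the black round start key, 28 mm across, in a low grey housing on the lid; pressed straight down.
- vial: loose white capped vial, 22 mm across, 40 mm tall, standing on the heater's lid in front between dial and key; origin at the centre of its underside; leave alone
- bottle: loose white bottle with an orange cap, 60 mm across, 150 mm tall; origin under its centre; leave alone
- jar: loose clear jar with a white lid, 80 mm across, 90 mm tall; origin under its centre; leave alone
- beaker: loose glass beaker, 70 mm across, 85 mm tall; origin under its centre; leave alone
- pot: loose steel cup, 60 mm across, 60 mm tall; origin under its centre; leave alone
- spatula: loose steel lab spoon, 170 mm long, lying along the heater's right side; leave alone
- weight: loose steel cylinder weight, 36 mm across, 45 mm tall; origin under its centre; leave alone

How it is judged (in metres and radians):
On the way, in this order (a step that is already met when the one before it is completed fails the run):
1. the dial rests at the long mark (click 6, within 0.1 rad) (value of joint dial between 2.413 and 2.613 rad), for 0.3 s.
2. the start key is fully down (5 mm or more) with the dial at the long mark (all of step 1 and value of joint start above 0.005 m), for 0.05 s.
At the end, for the whole second after the job is handed in: the dial rests at click 6 (2.513 rad, within 0.1 rad) after the start key was pressed, and the key is up again (less than 2 mm down) (all of step 1 and velocity of joint dial below 0.05 rad/s and value of joint start below 0.002 m); the robot touches nothing.
It fails at once if the dial goes past the long mark by more than half a click (value of joint dial above 2.743 rad).
It fails at once if the dial is pressed with about 19 N or more (its seat is forced down by over 0.7 mm) (value of joint dial_seat above 0.0007 m).
It fails at once if the dial is forced round against its lock with more than 1.5 N m (lock twisted over 0.06 rad) (value of joint dial_lock above 0.06 rad or value of joint dial_lock below -0.06 rad).
It fails at once if the start key is pressed (beyond 3 mm) before the dial is at the long mark (value of joint start above 0.003 m and value of joint dial below 2.283 rad).
It fails at once if a bystander (vial, bottle, jar, beaker, cup, spoon, weight) is moved by more than 15 mm (distance of any of vial, bottle, jar, beaker, pot, spatula, weight from where it was at the start of the episode above 0.015 m).
It also fails if it takes over 64 s, if anything falls off the work surface, if the arm or the gripper's body presses on something with over 40 N, if the wrist force passes 120 N, or if a joint passes its speed limit or range.

### The arm

A 7-joint arm with a two-finger parallel gripper is mounted at the origin on the work surface. World frame = base frame: x ahead of the robot, y to its left, z up, the work surface at z = 0. Lengths are in mm, angles in rad, forces in N, time in s.
With the tool pointing down it reaches from about 400 to 875 mm from the base axis. Payload 4.4 kg.
Tool frame: the origin (TCP) lies at the very end of the fingers, on their centre line; the grasp point (between the pads) lies 19 mm behind it; z points along the fingers, y is the line along which they close (so a half turn about z gives the same grasp; the last joint's range is limited). The gripper opens to 85 mm and grips with 20 to 120 N. Pads are 22 mm wide; open, the fingers measure 114 mm over their backs; the gripper's body (76 mm by 85 mm) begins 54 mm behind the grasp point. The pads swing forward as they close: fully open they stand 13 mm farther back than shut.
Start: joints at [1.124, 0.628, 0.038, 1.517, -0.027, 0.996, -0.02], TCP at [241.609, -603.442, 231.313] pointing down, gripper open.
Joint ranges: [-3.06, 3.06], [-0.37, 2.12], [-1.25, 1.32], [0.18, 2.47], [-1.1, 4.24], [0.23, 1.98], [-2.94, 2.94]. Speed limits (rad/s): [2.57, 2.57, 3.14, 3.14, 3.14, 3.14, 3.14].

### API

Orientations are given as [roll, pitch, yaw] about the fixed x, y, z axes, in that order (R = Rz(yaw) Ry(pitch) Rx(roll)).
In Python, from cell import sensors, get_image, camera_params, order gives the robot as it stands.
- The arm moves only by the shell command python3 -m inch 'ROWS' [OPENING]. ROWS is JSON, a list that holds one entry, the list of rows, each a list of 4 numbers: the shift along the tool's x, y, z in cm, then the turn about the tool's z in degrees. A call has 1 to 8 rows; each row is the pose to reach, as a shift and turn from the pose commanded when the call began, along the tool's axes at that moment; what a row does not reach only later rows make up. A row lasts 1/12 s, in which the tool goes at most 41.7 mm and 7.16 degrees, less where a joint would pass 70% of its speed; a pose out of reach is approached as far as the arm can. A call with a gripper value outside its range is refused whole. OPENING is the finger opening in cm, from 0 to 8.54, set as the call begins (- or left out, the last holds). The fingers move at their own pace and stop on an object; the grip force is fixed at half the most. Time passes only in rows, so rows that repeat a pose let the fingers close. It gives the time, the measured TCP pose, the force, the opening and the grip force at its end, in the units of the state.
- sensors.read_state(): the state, without advancing time (a new reading comes with each control period).
- get_image(name): name is "scene" or "top"; returns the picture (480x640x3 uint8, blue, green, red); there is no depth.
- camera_params(name): a dict with "mtx" (3x3 intrinsics, pixels), "rvec" (rotation vector, rad) and "tvec" (3), from world to camera coordinates, as OpenCV has them. Camera axes: x right, y down, z forward; pixel columns grow to the right and rows downward; lengths in mm; the calibration is good to about 2 mm. A picture is of the moment at which its call begins. camera_params takes no time and is no camera call.
- order.finish_job(): hands the job in; it is judged then, once.
The state is a dict: "clock": time; "qpos": joint angles; "qd": joint speeds; "tau": joint torques, N m; "eef_pos": TCP position; "tool_rot": TCP orientation; "force": force on the tool from outside, world axes, zero at the start; "torque": the same for the moment, N m; "width": finger opening in mm; "gripper_force": force on a finger pad.
Only numpy, scipy, OpenCV 4.12 (cv2) and the standard library are available. Lean on these libraries where they do the work, as an engineer would, in place of code of your own. Each camera call takes 0.05 s, during which the arm holds its last target. There are 200 camera calls.

## Working session

There is one attempt and no reset: what is moved stays moved. The work goes in short steps, Python scripts to look and compute and a shell command to move; the robot and the scene stay as the last step left them, time stands still between calls to the robot, and variables do not carry over. Pictures are saved under pics/ and viewed, at most 10 in all, crops included, and the job is handed in when it is done.

```bash
ls; mkdir -p pics; python3 - <<'E'
from cell import *
import cv2
for n in("top","scene"):
    cv2.imwrite(f"pics/{n}0.png",get_image(n)); print(camera_params(n))
print(sensors.read_state())
E
```

```text
pics
{'mtx': array([[543.29334156,   0.        , 311.4721241 ],
       [  0.        , 543.29334156, 245.22630697],
       [  0.        ,   0.        ,   1.        ]]), 'rvec': array([ 2.18143029, -2.15843027,  0.09807197]), 'tvec': array([ -11.81674097,  581.25645068, 1123.10082081])}
{'mtx': array([[536.48234938,   0.        , 321.07472199],
       [  0.        , 536.48234938, 239.45428493],
       [  0.        ,   0.        ,   1.        ]]), 'rvec': array([ 2.24630143,  0.93905639, -0.35756965]), 'tvec': array([-388.79651911, -253.56041498, 1489.72019114])}
{'clock': 0.1, 'qpos': array([ 1.12417675,  0.62926932,  0.03845823,  1.51826732, -0.02703691,
        0.99628931, -0.02000863]), 'qd': array([-0.00014208, -0.00154638, -0.00034733, -0.00189398,  0.00051847,
        0.00174611,  0.00012514]), 'tau': array([ 3.33248820e-03, -5.64524961e+01,  1.23061202e+00, -1.93969560e+01,
        1.13346180e-02,  5.51014396e-03,  2.61052764e-05]), 'eef_pos': array([ 241.41663261, -602.90374967,  230.47132527]), 'tool_rot': array([-3.13987727e+00, -4.93754096e-06,  3.80779968e-01]), 'force': array([ 0.68295382,  0.01255114, -0.4655903 ]), 'torque': array([-0.01702804,  0.02654062,  0.02898351]), 'gripper_force': 0.0, 'width': 84.95699496578115}
```

View pics/top0.png

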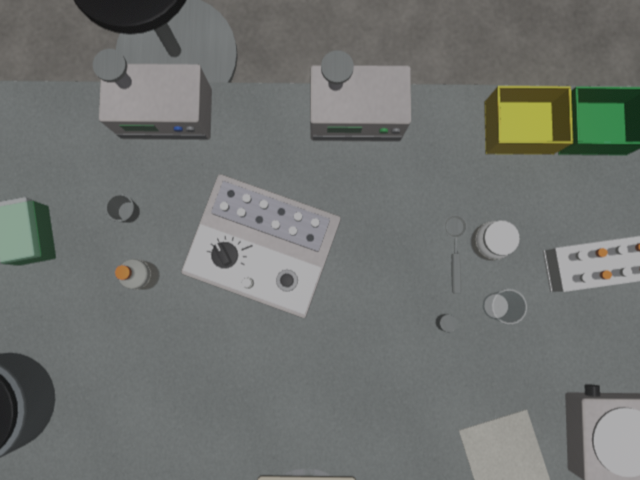

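View pics/scene0.png

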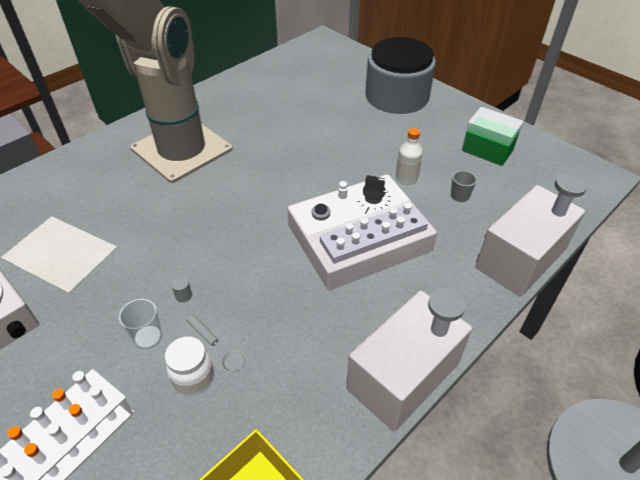

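The top view shows the heater at about (262,245), with the dial at (224,253), the key at (287,280), the vial at (248,282), the bottle at (133,273) and the cup at (121,208). I'll enlarge the heater next.

```bash
python3 - <<'E'
import cv2
a=cv2.imread("pics/top0.png")[165:325,170:350]
cv2.imwrite("pics/c1.png",cv2.resize(a,(675,600),interpolation=cv2.INTER_CUBIC))
a=cv2.imread("pics/scene0.png")[160:290,280:440]
cv2.imwrite("pics/c2.png",cv2.resize(a,(736,598),interpolation=cv2.INTER_CUBIC))
E
```

```text
(no output)
```

View pics/c1.png

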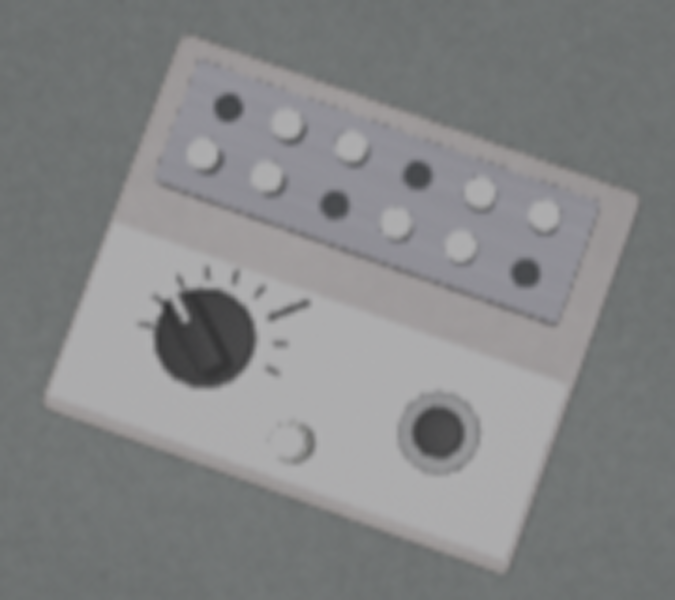

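View pics/c2.png

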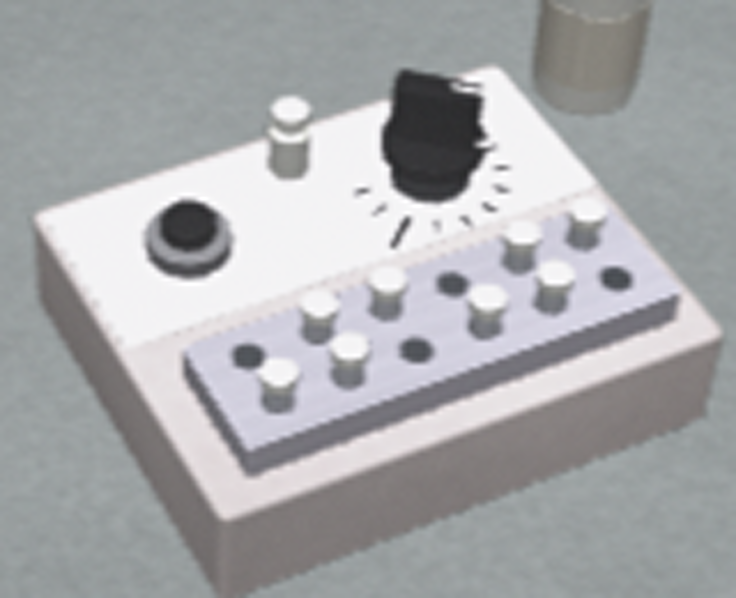

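The enlarged view shows the lid corners at crop (188,37), (638,197), (502,562) and (46,400). The key is at (438,432), the long mark runs (270,317)–(310,301), and the pointer end of the bar is at (175,297) with its tail at (215,370).

```bash
cat > h.py <<'E'
import numpy as np,cv2
from cell import *
def ray(n,uv,z):
    c=camera_params(n);R,_=cv2.Rodrigues(c["rvec"]);t=c["tvec"]
    o=-R.T@t; d=R.T@np.linalg.solve(c["mtx"],[*uv,1]); return (o+d*(z-o[2])/d[2])[:2]
E
python3 - <<'E'
from h import *
P=lambda u,v,z:ray("top",(170+(u+.5)/3.75-.5,165+(v+.5)/3.75-.5),z)
C=[(188,37),(638,197),(502,562),(46,400)];own=[(110,135),(110,-135),(-110,-135),(-110,135)]
T=[(145,324),(158,298),(180,280),(207,271),(237,276),(260,291),(290,308),(280,344),(273,371)]
im=C+T
for k in range(9):
    a=1.6755-k*.4189; r=45 if k==6 else 37
    own.append((-45+r*np.cos(a),58+r*np.sin(a)))
W=np.array([P(*p,75) for p in im]);O=np.array(own)
def fit(O,W):
    o=O-O.mean(0);w=W-W.mean(0);th=np.arctan2((o[:,0]*w[:,1]-o[:,1]*w[:,0]).sum(),(o*w).sum())
    R=np.array([[np.cos(th),-np.sin(th)],[np.sin(th),np.cos(th)]]);t=W.mean(0)-R@O.mean(0);return th,R,t,np.linalg.norm(W-O@R.T-t,axis=1).round(1)
th,R,t,e=fit(O[:4],W[:4]);print("corners",th,t,e)
th,R,t,e=fit(O,W);print("all",th,t,e)
for n,p in dict(dial=(-45,58),key=(-50,-75)).items(): print(n,R@p+t)
print("key seen",P(438,432,85),"vial",P(294,442,115))
a,b=P(175,297,135),P(215,370,135);d=R.T@(a-b);ang=np.arctan2(d[1],d[0]);print("bar",np.linalg.norm(d),"mid",(a+b)/2,"click",(1.6755-ang)/.4189)
s=(P(175,297,135)-P(190,320,135));d=R.T@s;print((1.6755-np.arctan2(d[1],d[0]))/.4189)
E
```

```text
corners -0.33677045831832786 [578.53979327  96.41567626] [6.6 5.1 7.6 4.8]
all -0.33607166694484186 [578.01992804  97.15103028] [6.6 4.3 7.8 5.7 0.8 0.6 0.6 0.9 0.3 0.3 0.3 1.2 0.8]
dial [554.66464571 166.74650993]
key [506.08347566  42.83577627]
key seen [505.79422035  43.35637094] vial [498.87492573 116.45749416]
bar 42.994346540461535 mid [553.24517839 165.94144304] click 1.9487384921620543
1.768890215972924
```

```bash
cat >> h.py <<'E'
from scipy.spatial.transform import Rotation as Ro
def go(x,y,z,yaw):
    s=sensors.read_state();r=Ro.from_euler("xyz",s["tool_rot"])
    d=r.inv().apply(np.array([x,y,z])-s["eef_pos"])/10
    print("pos",s["eef_pos"].round(1),"yaw",np.degrees(s["tool_rot"]).round(2),"f",s["force"].round(2),"w",s["width"].round(1),"q",s["qpos"].round(2))
    print("shift cm",d.round(3),"turn",round((s["tool_rot"][2]-yaw)*57.2958,2),"t",s["clock"])
E
python3 -m inch '[[[4,-2,0,-7],[8,-4,0,-14],[12,-6,0,-21],[16,-7.5,0,-28],[20,-9,0,-35],[24,-11,0,-42],[28,-13,0,-49],[31.6,-14.6,0,-56]]]' 4.0
python3 -c "
from h import *
go(554.7,166.7,231,np.radians(208.7-360))"
```

```text
clock: 0.77
eef_pos: [471.1, -359.5, 231.1]
tool_rot: [-3.141, -0.0, 1.364]
force: [0.9, -1.4, 0.0]
width: 40.1
gripper_force: 0.0Traceback (most recent call last):
  File "<string>", line 3, in <module>
    go(554.7,166.7,231,np.radians(208.7-360))
    ~~^^^^^^^^^^^^^^^^^^^^^^^^^^^^^^^^^^^^^^^
  File "h.py", line 10, in go
    print("pos",s["eef_pos"].round(1),"yaw",np.degrees(s["tool_rot"]).round(2),"f",s["force"].round(2),"w",s["width"].round(1),"q",s["qpos"].round(2))
                                                                                                           ^^^^^^^^^^^^^^^^
AttributeError: 'float' object has no attribute 'round'
```

```bash
sed -i 's/s\["width"\].round(1)/round(s["width"],1)/' h.py
python3 -c "
from h import *
go(554.7,166.7,231,np.radians(208.7-360))"
```

```text
pos [ 471.1 -359.5  231.1] yaw [-1.7996e+02 -1.0000e-02  7.8160e+01] f [ 0.88 -1.42  0.04] w 40.1 q [ 0.76  0.55 -0.24  1.68  0.16  0.93  0.25]
shift cm [ 5.3215e+01 -2.6160e+00  2.2000e-02] turn 229.46 t 0.7667
```

```bash
python3 -m inch '[[[4,0,0,-7],[8,-0.3,0,-14],[12,-0.6,0,-21],[16,-0.8,0,-28],[20,-1,0,-35],[24,-1.2,0,-42],[28,-1.4,0,-49],[32,-1.6,0,-56]]]' 4.0
python3 -c "
from h import *
go(554.7,166.7,231,np.radians(208.7))"
```

```text
clock: 1.43
eef_pos: [522.0, -43.5, 231.2]
tool_rot: [-3.141, -0.0, 2.341]
force: [1.6, -0.4, 0.1]
width: 40.3
gripper_force: 0.0
pos [522.  -43.5 231.2] yaw [-179.97   -0.    134.15] f [ 1.64 -0.36  0.13] w 40.3 q [ 0.39  0.49 -0.53  1.86  0.32  0.88  0.48]
shift cm [1.2799e+01 1.6988e+01 1.4000e-02] turn -74.55 t 1.4333
```

```bash
python3 -m inch '[[[2,2.5,0,-7],[4,5,0,-14],[6,7.5,0,-21],[8,10,0,-28],[10,12.5,0,-35],[12,15,0,-42],[12.8,17,0,-49],[12.8,17,0,-56]]]' 4.0
python3 -c "
from h import *
go(554.7,166.7,180,np.radians(208.7))"
```

```text
clock: 2.1
eef_pos: [556.6, 171.2, 231.6]
tool_rot: [3.137, 0.002, -2.958]
force: [-0.3, 0.8, -0.4]
width: 39.8
gripper_force: 0.0
pos [556.6 171.2 231.6] yaw [ 1.7972e+02  1.3000e-01 -1.6948e+02] f [-0.33  0.84 -0.4 ] w 39.8 q [ 0.14  0.63 -0.78  1.7   0.51  1.02  0.94]
shift cm [ 0.282 -0.437  5.162] turn -378.18 t 2.1
```

```bash
python3 -m inch '[[[0,0,1,-7],[0,0,2,-14],[0.0,0,4,-18.2],[0,0,5,-18.2],[0,0,5,-18.2],[0,0,5,-18.2]]]' 4.0
python3 -c "
from h import *
import cv2
cv2.imwrite('pics/s1.png',cv2.resize(get_image('scene')[130:290,280:480],(800,640))[:600])
go(554.7,166.7,150,np.radians(208.7))"
```

```text
clock: 2.6
eef_pos: [556.0, 164.7, 181.0]
tool_rot: [3.141, -0.001, -2.655]
force: [0.0, 0.6, -0.3]
width: 40.0
gripper_force: 0.0
pos [556.5 165.1 181.7] yaw [ 1.8000e+02  2.0000e-02 -1.5208e+02] f [-0.55 -0.39 -0.94] w 40.0 q [ 0.16  0.71 -0.82  1.75  0.62  0.96  1.14]
shift cm [0.088 0.229 3.174] turn -360.78 t 2.65
```

View pics/s1.png

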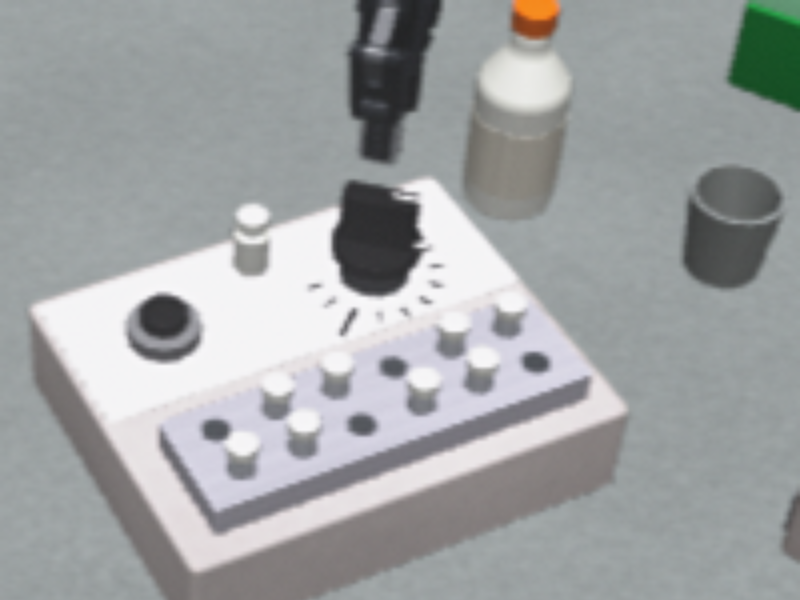

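Fingers are above the dial, straddling the bar, and nothing else is near. Descending around the bar.

```bash
python3 -m inch '[[[0.1,0.2,1.5,-0.7],[0.1,0.2,3,-0.7],[0.1,0.2,4,-0.7],[0.1,0.2,5,-0.7],[0.1,0.2,6,-0.7],[0.1,0.2,6,-0.7],[0.1,0.2,6,-0.7]]]' 2.6
python3 -c "
from h import *
go(554.7,166.7,113,np.radians(208.7))"
```

```text
clock: 3.23
eef_pos: [554.4, 166.2, 121.1]
tool_rot: [3.141, -0.001, -2.641]
force: [-0.5, 1.4, -0.7]
width: 26.3
gripper_force: 0.0
pos [554.4 166.2 121.1] yaw [ 1.7999e+02 -3.0000e-02 -1.5129e+02] f [-0.49  1.38 -0.72] w 26.3 q [ 0.12  0.78 -0.76  1.81  0.71  0.85  1.09]
shift cm [-0.052  0.03   0.811] turn -359.99 t 3.2333
```

```bash
python3 -m inch '[[[-0.02,0.03,0.2,0],[-0.02,0.03,0.4,0],[-0.02,0.03,0.6,0],[-0.02,0.03,0.7,0],[-0.02,0.03,0.7,0]]]' 2.6
python3 -m inch '[[[0,0,0.1,0],[0,0,0.2,0],[0,0,0.2,0],[0,0,0.2,0]]]'
```

```text
clock: 3.65
eef_pos: [554.5, 166.5, 114.2]
tool_rot: [-3.142, -0.0, -2.64]
force: [0.4, 0.2, -1.0]
width: 25.8
gripper_force: 0.0
clock: 3.98
eef_pos: [554.5, 166.5, 112.3]
tool_rot: [-3.142, -0.0, -2.64]
force: [-0.1, -1.1, 1.3]
width: 26.2
gripper_force: 0.0
```

```bash
python3 -m inch '[[[0,0,0.1,0],[0,0,0.2,0],[0,0,0.2,0],[0,0,0.2,0]]]'
```

```text
clock: 4.32
eef_pos: [554.5, 166.5, 110.3]
tool_rot: [-3.142, -0.0, -2.64]
force: [0.0, 0.2, -0.4]
width: 26.3
gripper_force: 0.0
```

```bash
python3 -m inch '[[[0,0,0.1,0],[0,0,0.2,0],[0,0,0.2,0],[0,0,0.2,0]]]'
```

```text
clock: 4.65
eef_pos: [554.5, 166.5, 108.2]
tool_rot: [3.142, -0.0, -2.64]
force: [-0.1, -1.6, 0.8]
width: 26.0
gripper_force: 0.0
```

```bash
python3 -m inch '[[[0,0,0.1,0],[0,0,0.2,0],[0,0,0.2,0],[0,0,0.2,0]]]'
```

```text
clock: 4.98
eef_pos: [554.5, 166.5, 106.2]
tool_rot: [-3.142, -0.0, -2.64]
force: [-0.2, 0.7, -0.2]
width: 26.0
gripper_force: 0.0
```

```bash
python3 -m inch '[[[0,0,0,0],[0,0,0,0],[0,0,0,0],[0,0,0,0],[0,0,0,0],[0,0,0,0]]]' 1.2
python3 -c "
from h import *
go(554.7,166.7,113,np.radians(208.7));print(sensors.read_state()['torque'])"
```

```text
clock: 5.48
eef_pos: [554.4, 167.0, 106.4]
tool_rot: [3.141, 0.0, -2.64]
force: [-2.0, 1.9, 1.8]
width: 15.0
gripper_force: 61.8
pos [554.4 167.  106.4] yaw [ 1.7997e+02  1.0000e-02 -1.5127e+02] f [-1.97  1.86  1.77] w 15.0 q [ 0.11  0.8  -0.74  1.82  0.73  0.82  1.07]
shift cm [-0.019 -0.038 -0.656] turn -359.97 t 5.4833
[0.33262008 0.36675832 0.04802045]
```

```bash
python3 -m inch '[[[0,0,0.1,0],[0,0,0.1,0],[0,0,0.1,0]]]'
```

```text
clock: 5.73
eef_pos: [554.4, 166.9, 105.7]
tool_rot: [3.141, 0.0, -2.64]
force: [-1.3, 0.5, 5.5]
width: 15.2
gripper_force: 62.3
```

```bash
python3 -m inch '[[[0,0,0.1,0],[0,0,0.1,0],[0,0,0.1,0]]]'
```

```text
clock: 5.98
eef_pos: [554.4, 167.0, 104.8]
tool_rot: [3.141, 0.0, -2.64]
force: [-2.8, 0.7, 5.6]
width: 14.9
gripper_force: 62.3
```

```bash
python3 -m inch '[[[0,0,0.05,0],[0,0,0.1,0],[0,0,0.1,0]]]'
```

```text
clock: 6.23
eef_pos: [554.4, 166.9, 103.8]
tool_rot: [3.141, 0.0, -2.64]
force: [-2.3, -0.5, 7.1]
width: 15.1
gripper_force: 62.4
```

```bash
python3 -m inch '[[[0,0,0.05,0],[0,0,0.05,0],[0,0,0.05,0]]]'
```

```text
clock: 6.48
eef_pos: [554.4, 167.0, 103.4]
tool_rot: [3.142, 0.0, -2.64]
force: [-2.5, -0.4, 6.4]
width: 14.7
gripper_force: 62.4
```

```bash
python3 -c "
from h import *
go(554.7,166.7,102,0)"; python3 -m inch '[[[0,0,0.05,0],[0,0,0.05,0],[0,0,0.05,0]]]'
```

```text
pos [554.4 167.  103.4] yaw [ 1.8000e+02  2.0000e-02 -1.5127e+02] f [-2.47 -0.43  6.36] w 14.7 q [ 0.11  0.81 -0.74  1.82  0.73  0.81  1.06]
shift cm [-0.013 -0.037  0.144] turn -151.27 t 6.4833
clock: 6.73
eef_pos: [554.4, 166.9, 102.9]
tool_rot: [3.142, 0.0, -2.64]
force: [-2.7, 2.0, 5.8]
width: 15.0
gripper_force: 62.4
```

```bash
python3 -m inch '[[[0,0,0.05,0],[0,0,0.05,0],[0,0,0.05,0]]]'
```

```text
clock: 6.98
eef_pos: [554.4, 167.0, 102.5]
tool_rot: [3.142, 0.0, -2.64]
force: [-2.9, 0.7, 6.9]
width: 15.3
gripper_force: 62.4
```

```bash
python3 -m inch '[[[0,0,0.05,0],[0,0,0.05,0],[0,0,0.05,0]]]'
```

```text
clock: 7.23
eef_pos: [554.4, 167.0, 102.3]
tool_rot: [-3.141, 0.0, -2.64]
force: [-3.7, 0.6, 8.1]
width: 14.8
gripper_force: 62.8
```

```bash
python3 -m inch '[[[0,0,0.05,0],[0,0,0.05,0],[0,0,0.05,0]]]'
```

```text
clock: 7.48
eef_pos: [554.4, 167.0, 102.1]
tool_rot: [-3.141, 0.001, -2.64]
force: [-3.1, -0.8, 11.1]
width: 15.0
gripper_force: 63.1
```

On the stop at ~11 N. Small test turn, checking torque.

```bash
python3 -m inch '[[[0,0,0,1],[0,0,0,2],[0,0,0,3],[0,0,0,3],[0,0,0,3]]]'
python3 -c "
from h import *
go(554.7,166.7,102,np.radians(-151.3));print(sensors.read_state()['torque'])"
```

```text
clock: 7.9
eef_pos: [554.4, 167.0, 102.1]
tool_rot: [-3.141, 0.001, -2.692]
force: [-4.4, 0.2, 10.9]
width: 15.1
gripper_force: 63.2
pos [554.4 167.  102.1] yaw [-1.7997e+02  3.0000e-02 -1.5426e+02] f [-4.4   0.22 10.94] w 15.1 q [ 0.1   0.8  -0.72  1.82  0.72  0.8   1.02]
shift cm [-0.015 -0.037  0.008] turn -2.96 t 7.9
[-0.00361641  0.9642314   0.05753505]
```

```bash
python3 -m inch '[[[0,0,0,2],[0,0,0,5],[0,0,0,9],[0,0,0,13],[0,0,0,17],[0,0,0,21],[0,0,0,21],[0,0,0,21]]]'
python3 -c "
from h import *
go(554.7,166.7,102,np.radians(-151.3));print(sensors.read_state()['torque'])"
```

```text
clock: 8.57
eef_pos: [554.4, 166.9, 102.1]
tool_rot: [-3.141, 0.001, -3.059]
force: [-3.6, -0.0, 10.9]
width: 14.9
gripper_force: 63.2
pos [554.4 166.9 102.1] yaw [-1.7997e+02  4.0000e-02 -1.7528e+02] f [-3.640e+00 -1.000e-02  1.094e+01] w 14.9 q [ 0.05  0.77 -0.63  1.82  0.64  0.76  0.72]
shift cm [-0.029 -0.024  0.011] turn -23.98 t 8.5667
[-0.01863337  0.93391165  0.0184241 ]
```

```bash
python3 -m inch '[[[0,0,0,5],[0,0,0,11],[0,0,0,17],[0,0,0,23],[0,0,0,29],[0,0,0,36],[0,0,0,36],[0,0,0,36]]]'
python3 -c "
from h import *
go(554.7,166.7,102,np.radians(-151.3));print(sensors.read_state()['torque'])"
```

```text
clock: 9.23
eef_pos: [554.3, 166.9, 102.1]
tool_rot: [-3.141, 0.001, 2.596]
force: [-3.7, 0.6, 11.5]
width: 14.9
gripper_force: 63.1
pos [554.3 166.9 102.1] yaw [-1.7998e+02  5.0000e-02  1.4873e+02] f [-3.7   0.64 11.48] w 14.9 q [-0.05  0.74 -0.46  1.82  0.49  0.7   0.23]
shift cm [-0.044  0.009  0.009] turn 300.03 t 9.2333
[-0.01940907  0.92257387 -0.02927041]
```

```bash
python3 -m inch '[[[0,0,0,6],[0,0,0,12],[0,0,0,18],[0,0,0,24],[0,0,0,30],[0,0,0,36],[0,0,0,36],[0,0,0,36]]]'
python3 -c "
from h import *
go(554.7,166.7,102,np.radians(-151.3));print(sensors.read_state()['torque'])"
```

```text
clock: 9.9
eef_pos: [554.2, 166.9, 102.1]
tool_rot: [-3.141, 0.001, 1.968]
force: [-3.2, 0.6, 11.8]
width: 14.8
gripper_force: 63.2
pos [554.2 166.9 102.1] yaw [-1.7999e+02  3.0000e-02  1.1273e+02] f [-3.18  0.56 11.77] w 14.8 q [-0.16  0.71 -0.29  1.83  0.32  0.65 -0.24]
shift cm [-0.037  0.042  0.006] turn 264.03 t 9.9
[0.06198517 1.03916413 0.00468583]
```

Turned 96°. Opening, then rising straight up.

```bash
python3 -m inch '[[[0,0,0,0],[0,0,0,0],[0,0,0,0],[0,0,0,0],[0,0,0,0]]]' 3.0
python3 -m inch '[[[0,0,-1,0],[0,0,-3,0],[0,0,-6,0],[0,0,-9,0],[0,0,-12,0],[0,0,-13,0],[0,0,-13,0]]]' 3.0
python3 -c "
from h import *
import cv2
cv2.imwrite('pics/s2.png',cv2.resize(get_image('scene')[130:290,280:480],(750,600)))
go(506,43,200,np.radians(113))"
```

```text
clock: 10.32
eef_pos: [556.8, 167.4, 102.1]
tool_rot: [3.136, 0.0, 1.967]
force: [1.1, 0.7, 5.6]
width: 30.1
gripper_force: 2.9
clock: 10.9
eef_pos: [556.3, 166.8, 234.1]
tool_rot: [3.136, 0.001, 1.967]
force: [-0.2, 0.9, 0.2]
width: 29.8
gripper_force: 0.0
pos [555.  166.2 231.9] yaw [1.7988e+02 5.0000e-02 1.1269e+02] f [ 0.31 -0.34 -0.08] w 30.2 q [-0.11  0.54 -0.36  1.71  0.23  0.92 -0.16]
shift cm [-9.472 -9.284  3.179] turn -0.31 t 10.95
```

View pics/s2.png

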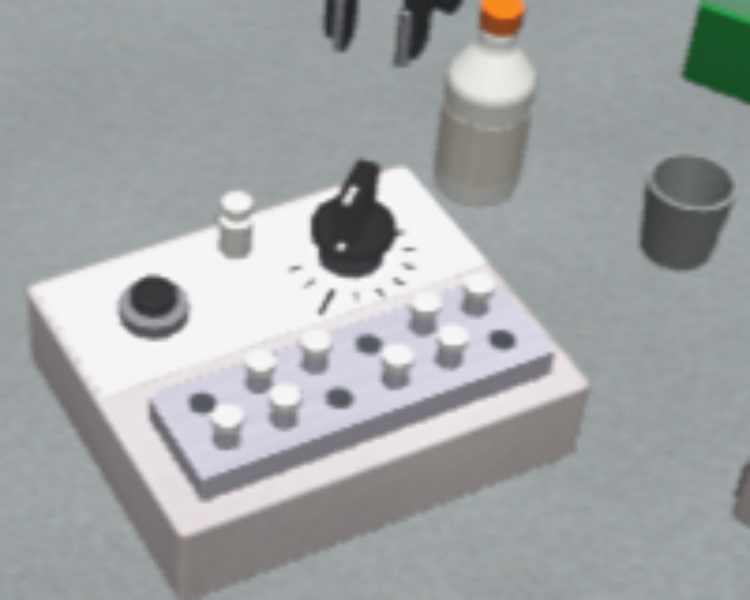

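The pointer line now aims along the bar toward the long mark, at about (328,300). Moving over the key with the fingers closed, then I'll check the dial in the top view.

```bash
python3 -m inch '[[[-2,-2,0,0],[-4.5,-4.5,0,0],[-7,-7,1,0],[-9.4,-9.2,3,0],[-9.4,-9.2,6,0],[-9.4,-9.2,8,0],[-9.4,-9.2,9,0],[-9.4,-9.2,9,0]]]' 0
python3 -m inch '[[[0,0,0,0],[0,0,0,0],[0,0,0,0]]]'
python3 -c "
from h import *
import cv2
cv2.imwrite('pics/t2.png',cv2.resize(get_image('top')[180:320,180:320],(600,600),interpolation=2))
go(506,43,100,np.radians(113))"
```

```text
clock: 11.62
eef_pos: [503.3, 43.8, 137.7]
tool_rot: [-3.135, -0.002, 1.968]
force: [-0.4, 0.3, 0.0]
width: 0.2
gripper_force: 0.0
clock: 11.87
eef_pos: [506.8, 44.9, 141.7]
tool_rot: [3.14, 0.0, 1.968]
force: [-0.2, 0.3, 0.2]
width: -0.1
gripper_force: 0.0
pos [506.8  44.7 141.8] yaw [1.7989e+02 3.0000e-02 1.1275e+02] f [-0.27 -0.21  0.05] w 0.3 q [ 0.07  0.57 -0.31  1.99  0.29  0.62 -0.04]
shift cm [-0.13  -0.146  4.178] turn -0.25 t 11.9167
```

View pics/t2.png

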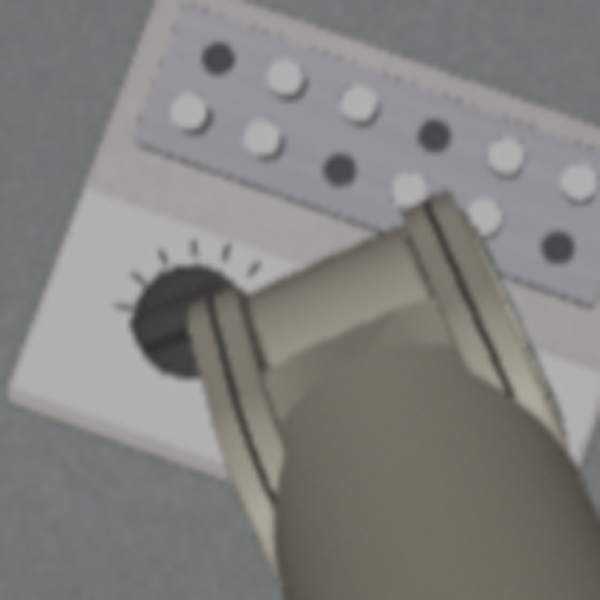

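The bar's visible edges slope about 22° up to the right, parallel to the long mark, so the dial is at click 6. Pressing the key next.

```bash
python3 -m inch '[[[-0.1,-0.1,1,0],[-0.1,-0.1,2,0],[-0.1,-0.1,3,0],[-0.1,-0.1,4,0],[-0.1,-0.1,4,0],[-0.1,-0.1,4,0]]]'
python3 -m inch '[[[0,0,0.2,0],[0,0,0.4,0],[0,0,0.4,0]]]'
python3 -m inch '[[[0,0,0.2,0],[0,0,0.4,0],[0,0,0.4,0]]]'
```

```text
clock: 12.42
eef_pos: [504.7, 43.0, 99.8]
tool_rot: [-3.14, -0.001, 1.968]
force: [0.4, -1.2, -0.2]
width: -0.4
gripper_force: 0.0
clock: 12.67
eef_pos: [505.8, 43.1, 96.9]
tool_rot: [3.141, 0.0, 1.967]
force: [0.8, 0.8, 1.1]
width: 0.4
gripper_force: 0.7
clock: 12.92
eef_pos: [505.8, 43.1, 92.9]
tool_rot: [3.141, 0.0, 1.967]
force: [0.5, 0.2, 3.5]
width: -0.2
gripper_force: 1.9
```

```bash
python3 -m inch '[[[0,0,0.1,0],[0,0,0.2,0],[0,0,0.2,0]]]'
python3 -m inch '[[[0,0,0.1,0],[0,0,0.1,0],[0,0,0.1,0]]]'
```

```text
clock: 13.17
eef_pos: [505.8, 43.1, 91.1]
tool_rot: [3.141, 0.0, 1.967]
force: [-0.3, 0.3, 4.7]
width: 0.3
gripper_force: 2.4
clock: 13.42
eef_pos: [505.9, 43.1, 90.9]
tool_rot: [3.14, 0.001, 1.967]
force: [-1.2, 0.9, 13.9]
width: 0.1
gripper_force: 6.9
```

The key is on its stop (13.9 N, no further travel). Releasing, raising and checking.

```bash
python3 -m inch '[[[0,0,-1,0],[0,0,-3,0],[0,0,-6,0],[0,0,-9,0],[0,0,-12,0],[0,0,-14,0],[0,0,-14,0],[0,0,-14,0]]]'
python3 -m inch '[[[0,0,0,0],[0,0,0,0],[0,0,0,0],[0,0,0,0]]]'
python3 -c "
from h import *
import cv2
cv2.imwrite('pics/s3.png',cv2.resize(get_image('scene')[130:290,280:480],(750,600)))"
```

```text
clock: 14.08
eef_pos: [505.7, 42.8, 230.7]
tool_rot: [3.14, 0.001, 1.967]
force: [0.3, 0.3, -0.4]
width: -0.0
gripper_force: 0.0
clock: 14.42
eef_pos: [504.8, 42.9, 228.8]
tool_rot: [-3.14, -0.001, 1.967]
force: [0.2, -0.5, -0.2]
width: 0.1
gripper_force: 0.0
```

View pics/s3.png

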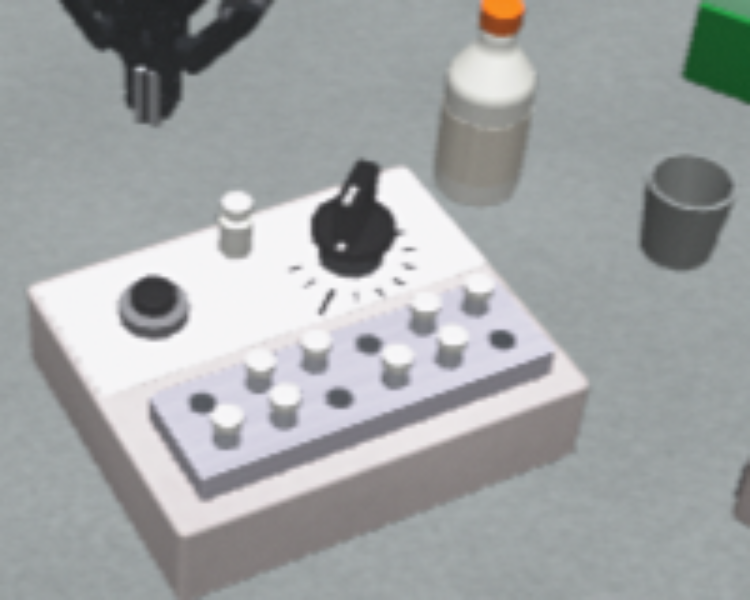

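The key at (155,297) is up again, the dial is unchanged at the long mark, and the vial and bottle haven't moved. Handing in.

```bash
python3 -c "
from cell import order
print(order.finish_job())"
```

```text
the job is handed in; nothing more can be done
None
```

I turned the dial four clicks (2 to 6) to the long mark at about 12 N or less on the readings, then pressed the start key once to its stop and let it spring back; nothing nearby moved in the last picture, and I handed the job in at about 14.5 s (no verdict was returned).

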